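# Fit the hook rail and wind its tension wheel

### The arm

A 6-joint arm with a two-finger parallel gripper is mounted at the origin on the work surface. World frame = base frame: x ahead of the robot, y to its left, z up, the work surface at z = 0. Lengths are in m, angles in rad, forces in N, time in s.
With the tool pointing down it reaches from about 0.3 to 0.85 m from the base axis. Payload 4.2 kg.
Tool frame: the origin (TCP) lies midway between the tips of the shut fingers; the grasp point (between the pads) lies manip.grip_depth behind it (manip.grip_depth is the distance from the TCP to the grasp point, in m); z points along the fingers, y is the line along which they close (so a half turn about z gives the same grasp; the last joint's range is limited). The gripper opens to 91 mm and grips with 3 to 60 N. Pads are 32 mm wide; open, the fingers measure 118 mm over their backs; the gripper's body (76 mm by 178 mm) begins 60 mm behind the grasp point.
Start: joints at [1.089, 0.32, 1.565, -0, 1.257, -0.02], TCP at [0.256, 0.515, 0.214] pointing down, gripper open.
Joint ranges: [-3.11, 3.11], [-0.84, 2.01], [0.21, 2.61], [-1.34, 4.49], [0.05, 2.63], [-2.56, 2.56]. Speed limits (rad/s): [2.57, 2.57, 3.14, 3.14, 3.14, 3.14].

### API

Orientations are given as a rotation vector (axis times angle).
In Python, from cell import manip gives the robot as it stands.
- The arm moves only by the shell command python3 -m creep 'ROWS' [FORCE]. ROWS is a JSON object of lists of equal length, an entry for each row: "turn": the turn, a rotation vector about the tool's x, y, z in units of 6 degrees (1.0 is 6 degrees), a list of three; "slide": the shift along the tool's x, y, z in units of 40 mm (1.0 is 40 mm), a list of three; "fingers": the closure in counts, from 0 (fully open) to 255 (shut). In form: {"turn": [[rx, ry, rz], ...], "slide": [[dx, dy, dz], ...], "fingers": [fingers, ...]}. A call has 1 to 10 rows; each row shifts and turns the commanded pose from where the row before left it, along the tool's axes as they then stand; what a row does not reach is not made up. A row lasts 1/8 s, in which the tool goes at most 62.5 mm and 10.7 degrees, less where a joint would pass 70% of its speed; a pose out of reach is approached as far as the arm can. A call is refused whole if a number of a shift passes 1 or a number of a turn 1, either way. A call with a gripper value outside its range is refused whole. The fingers move at their own pace and stop on an object; FORCE is the grip in N (left out, the last holds). Time passes only in rows, so rows that do not move let the fingers close. It gives the time, the measured TCP pose, the force, the opening and the grip force at its end, in the units of the state.
- manip.observe(): the state, without advancing time (a new reading comes with each control period).
- manip.read_camera(name): name is "side" or "top" or "wrist"; returns (picture, depth): 384x512x3 uint8, red, green, blue; 384x512 float32, m along the optical axis (not along the pixel's ray), 0 where there is no reading.
- manip.calibration(name): a dict with "fx", "fy", "cx", "cy" (pixels), "distortion" ([k1, k2, p1, p2, k3] as OpenCV has them; the pictures are not rectified), "rvec" (rotation vector, rad) and "tvec" (3), from world to camera coordinates, as OpenCV has them. Camera axes: x right, y down, z forward; pixel columns grow to the right and rows downward; lengths in m; the calibration is good to about 2 mm. A picture is of the moment at which its call begins: read the wrist's pose just before it. calibration takes no time and is no camera call; for the wrist camera it gives the pose at the moment of the call.
- manip.job_done(): hands the job in; it is judged then, once.
Trained networks look in the newest picture that a camera, given by its name, has taken for a name from the list of things; names that differ only in an ending like _2 or _b are one class to them, and where a whole thing is asked for, a point or a joint stands for the part that bears it (a point fixed in the world has none). Each returns a list of dicts, best first, with "p" (0 to 1); they miss things now and then, are a little off and sometimes report something else, mostly with a low value. They report only what shows in the picture. A call takes as long as a camera call. They do not tell look-alikes from the thing itself.
- manip.search_frame(camera, query): "point" ([column, row] in pixels, amid what is visible of it).
- manip.cut_out(camera, query): "pixels" (384x512 bool, what is visible of it) and "point" ([column, row] in pixels, amid what is visible of it).
- manip.tip_of(camera, query): "point" ([column, row] in pixels: a listed point, or the origin of a listed thing).
The state is a dict: "t": time; "q": joint angles; "qd": joint speeds; "effort": joint torques, N m; "ee_pos": TCP position; "eef_rot": TCP orientation; "wrist_force": force on the tool from outside, world axes, zero at the start; "moment": the same for the moment, N m; "gripper_width": finger opening in m; "grip_force": force on a finger pad.
Only numpy, scipy, OpenCV 4.12 (cv2) and the standard library are available. Lean on these libraries where they do the work, as an engineer would, in place of code of your own. Each camera call takes 0.05 s, during which the arm holds its last target. There are 200 camera calls.

### The job

Lay the steel hook rail in the two saddles of the tension frame, hooks hanging down, then wind the pink wheel clockwise by its black knob until the rail is clamped and the wheel has come up to its firm set feel (about 17 N at the knob, where the unloaded wheel takes about 10 N). Do not overwind it, let go, and leave the dish, gloss stand and jar lid where they stand.

Things in the scene. Friction and masses are not known exactly. Their poses are not given: they have to be found in the camera images.
- rail: loose stainless hook rail, about 250 g: round bar 12 mm thick, 200 mm long along its y, with four double hooks (y = -36, -14, 14, 36 mm; 5 mm wire, 49 mm across along x) below it. Starts standing upright on its hooks beside the frame. Origin: underside of the hooks, below the bar's middle, z up. Both ends are alike
- rail_bar (a point): middle of the bar, on its axis, 50 mm above the underside of the hooks: the place to grip, across the bar
- frame: tension frame, fixed on the dresser: pale wooden board 90 mm (x) by 430 mm (y) by 12 mm, two saddles, a white gearbox with the wheel (60 x 70 mm, 107 mm high, at y = 190 mm), and at the -y end a white end stop (50 x 22 mm, 112 mm high). Origin: on the dresser under the seat of the bar, z up
- seat (a point): where the middle of the bar must lie: frame (0, 0), 85 mm above the dresser, bar along the frame's y; within 5 mm along y so that the ends clear jaw and cup. Two aluminium V saddles, 12 mm thick, at frame y = +66 and -78 mm, open upward, tips 95 mm high and 24 mm either side. From -y a sprung rubber cup faces the bar; its stop is set by hand: cup face at y = -105 to -121 mm, not measured
- jaw: steel rack with a rubber-faced round jaw, 26 mm across, on the bar's line, coming from the gearbox towards the frame's -y. Origin: centre of its face, at frame y = 128 mm - 9 mm per rad of the wheel. It pushes the bar against the sprung cup, then clamps about 6 N harder per mm (50 N per rad). 28 to 52 N of clamping is right, above 62 N is overwound
- wheel (a joint): angle of the pink wheel (rad), growing clockwise from above, advancing the jaw; starts at 0 to 1.7, end at 8.5, load starts at 3.6 or later, firm somewhere from 4.2 to 6.5. Friction 0.5 N m (10 N at the knob) holds it where it is left; clamping adds 0.18 N at the knob per N. While turning slowly 15 to 19.4 N at the knob is right (aim for 17), 21 N is overwound
- wheel_hub (a point): centre of the wheel on its upright axis, frame (0, 190 mm), 123 mm above the dresser, level with the foot of the knob. The wheel is 112 mm across, its top face 122 mm above the dresser
- knob_grip (a point): middle of the black upright winding knob (16 mm thick, 40 mm high, top 163 mm above the dresser), 145 mm above the dresser, 50 mm from the wheel's axis. It spins freely on its pin, so it can be held firmly and carried round the circle. At wheel angle 0 it lies on the frame's -x side of the hub, at 1.57 on its +y side
- dish: white three-tier ceramic dish with an orange plastic bracelet in it, 150 mm across, 146 mm high; origin under its centre; leave alone
- gloss_stand: clear acrylic stand with four lip glosses, 50 x 130 mm, 79 mm high; origin under its centre; leave alone
- jar_lid: frosted glass jar lid lying flat, 72 mm across, 34 mm high with its knob; origin under its centre; leave alone
Not all that is in view belongs to the job. Of the things shaped like the rail, the stainless one is meant.

How it is judged:
By the outcome, as a careful person would: the job done as asked, in the order asked, and still so for the second after the job is handed in, with the robot touching nothing.
It also fails if it takes over 72 s, if anything falls off the work surface, if the arm or the gripper's body presses on something with over 40 N, if the wrist force passes 120 N, or if a joint passes its speed limit or range.

## Working session

There is one attempt and no reset: what is moved stays moved. The work goes in short steps, Python scripts to look and compute and a shell command to move; the robot and the scene stay as the last step left them, time stands still between calls to the robot, and variables do not carry over. Pictures are saved under pics/ and viewed, at most 10 in all, crops included, and the job is handed in when it is done.

```bash
mkdir -p pics; ls
cat > h.py <<'E'
import numpy as np, cv2
from cell import manip
R=lambda v: cv2.Rodrigues(np.array(v,float))[0]
def ray(cam,px,cal=None):
    c=cal or manip.calibration(cam)
    K=np.array([[c['fx'],0,c['cx']],[0,c['fy'],c['cy']],[0,0,1.]])
    n=cv2.undistortPoints(np.array([[px]],float),K,np.array(c['distortion'],float))[0,0]
    Rm=R(c['rvec']); t=np.array(c['tvec'],float).ravel()
    return -Rm.T@t, Rm.T@np.array([n[0],n[1],1.])
def at_z(cam,px,z,cal=None):
    o,d=ray(cam,px,cal); return o+d*(z-o[2])/d[2]
def at_d(cam,px,dep,cal=None):
    o,d=ray(cam,px,cal); return o+d*dep
def save(n,im): cv2.imwrite('pics/'+n,cv2.cvtColor(im,cv2.COLOR_RGB2BGR))
E
python3 - <<'E'
from h import *
print(manip.grip_depth, manip.observe())
for c in ['top','side']:
    im,d=manip.read_camera(c); save(c+'1.png',im); np.save(c+'1.npy',d)
    for q,z in [('rail_bar',.05),('rail',0),('seat',.085),('frame',0),('wheel_hub',.123),('knob_grip',.145),('jaw',.085),('dish',0),('gloss_stand',0),('jar_lid',0)]:
        for r in manip.tip_of(c,q)[:3]:
            print(c,q,round(r['p'],2),np.round(r['point'],1),at_z(c,r['point'],z).round(4))
E
```

```text
pics
0.0188 {'t': 0.0, 'q': array([ 1.08896513e+00,  3.20297562e-01,  1.56565406e+00, -1.39404384e-05,
        1.25741676e+00, -2.00254844e-02]), 'qd': array([ 0.00177672, -0.00090984, -0.00170105, -0.00094729, -0.00029535,
       -0.00012612]), 'effort': array([-1.17274503e-03, -4.12460947e+01, -2.31975996e+01,  7.26112607e-02,
        4.57496429e-02, -1.34674374e-04]), 'ee_pos': array([0.25598364, 0.51431489, 0.21312674]), 'eef_rot': array([-7.18869118e-01, -3.05779901e+00,  2.70675138e-03]), 'wrist_force': array([-0.5084877 , -0.73958596, -0.4614749 ]), 'moment': array([-0.02216286,  0.00409365,  0.03126819]), 'grip_force': 0.0, 'gripper_width': 0.09148513747048012}
top rail_bar 0.66 [399.7 189.8] [ 0.504  -0.4778  0.05  ]
top rail_bar 0.57 [364.4 265.9] [ 0.2475 -0.3512  0.05  ]
top rail_bar 0.56 [352.1 198.1] [ 0.4754 -0.3112  0.05  ]
top rail 0.87 [345.1 198.1] [ 0.4791 -0.2973  0.    ]
top rail 0.84 [391.7 189.1] [ 0.5111 -0.4649  0.    ]
top rail 0.61 [337.1 123.8] [ 0.7426 -0.2739  0.    ]
top seat 0.71 [255.3 179.1] [0.5345 0.015  0.085 ]
top seat 0.52 [257.1 222.7] [0.3919
[... 847 characters left out ...]
il 0.74 [263.3 281.9] [ 0.48   -0.3012  0.    ]
side seat 0.78 [264.7 198.5] [0.5342 0.0201 0.085 ]
side seat 0.7 [259.8 181.4] [0.5372 0.152  0.085 ]
side frame 0.81 [262.7 219.2] [0.5294 0.0261 0.    ]
side frame 0.52 [264.4 266.1] [ 0.494  -0.2328  0.    ]
side knob_grip 0.42 [242.7 161. ] [0.481  0.2087 0.145 ]
side jaw 0.46 [256.1 184.5] [0.5202 0.1286 0.085 ]
side jaw 0.18 [262.3 199.1] [0.5255 0.017  0.085 ]
side dish 0.87 [242.5 168.9] [0.5065 0.4572 0.    ]
side dish 0.4 [263.8 220.3] [0.5321 0.0184 0.    ]
side gloss_stand 0.73 [240.8 159.8] [ 0.51    0.5596 -0.    ]
side gloss_stand 0.72 [219.8 218.7] [0.3814 0.0487 0.    ]
side jar_lid 0.86 [230.  253.2] [ 0.3999 -0.1571  0.    ]
```

View pics/top1.png

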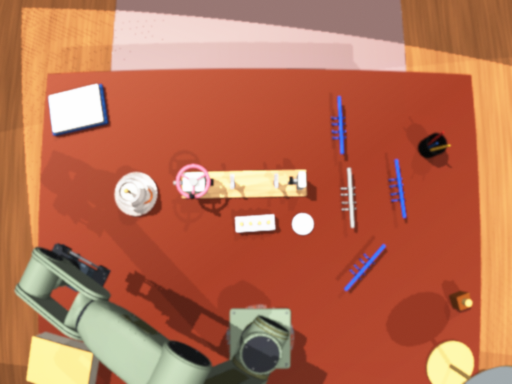

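View pics/side1.png

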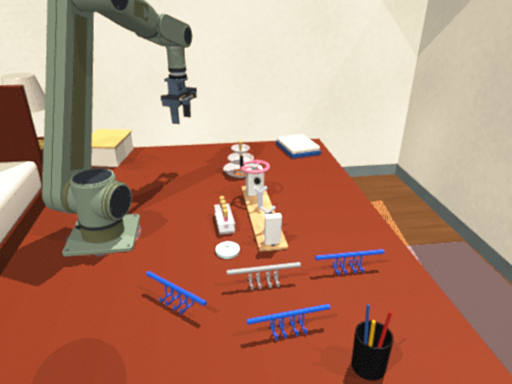

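The top view shows the stainless rail at about (351,198), the frame from (180,182) to (307,182) with the wheel at (193,181), and blue decoys around them. In the side view the rail is at (264,272), standing on its hooks.

```bash
cat >> h.py <<'E'
def plan(pos, ydir=None, quiet=False):
    """remaining motion in tool axes/units; ydir: world xy angle (deg) of tool y"""
    s=manip.observe(); Rt=R(s['eef_rot']); p=np.array(s['ee_pos'])
    sl=Rt.T@(np.array(pos)-p)/.04
    out=[sl.round(2)]
    if ydir is not None:
        # target rotation: z down, y at angle; choose half turn nearest
        best=None
        for a in (ydir,ydir+180):
            a=np.radians(a); y=np.array([np.cos(a),np.sin(a),0]); z=np.array([0,0,-1.]); x=np.cross(y,z)
            rv=cv2.Rodrigues(Rt.T@np.stack([x,y,z],1))[0].ravel()
            if best is None or np.linalg.norm(rv)<np.linalg.norm(best): best=rv
        out.append((np.degrees(best)/6).round(2))
    print('slide',out[0],'turn',out[1] if len(out)>1 else '', 't',round(s['t'],2),'F',np.round(s['wrist_force'],1),'q6',round(s['q'][5],2))
E
python3 - <<'E'
from h import *
s=manip.observe(); print(R(s['eef_rot']).round(3))
c=manip.calibration('wrist'); o,d=ray('wrist',(256,192)); print('cam',o-np.array(s['ee_pos']),d,c['fx'])
# rail bar endpoints
im=cv2.imread('pics/top1.png')
m=((im.min(2)>120)).astype(np.uint8); m[:, :325]=0; m[:,370:]=0; m[:155]=0; m[240:]=0
ys,xs=np.nonzero(m); print(len(xs))
ps=np.array([at_z('top',p,.056)[:2] for p in zip(xs,ys)])
(cx,cy),wh,a=cv2.minAreaRect(ps.astype(np.float32)*1000); print(cx,cy,wh,a)
mu=np.median(ps,0); print(mu, np.degrees(np.arctan2(*np.linalg.svd(ps-ps.mean(0))[2][0][::-1])))
plan([.46,.06,.40],90); plan([.478,-.31,.25],90)
E
```

```text
[[-0.895  0.446  0.   ]
 [ 0.446  0.895  0.   ]
 [ 0.     0.    -1.   ]]
cam [-0.06904016  0.03516755  0.17118422] [ 0.23974689 -0.12768752 -0.96243249] 311.1714946340209
321
478.4879455566406 -292.51861572265625 (202.54649353027344, 39.31692123413086) 2.8704118728637695
[ 0.4786039  -0.30282903] -177.35166249970936
slide [-9.63 -7.91 -4.65] turn [ 0.    0.   -4.41] t 1.1 F [-0.1  0.2 -0.2] q6 -0.02
slide [-14.15 -15.99  -0.9 ] turn [ 0.    0.   -4.41] t 1.1 F [-0.1  0.2 -0.2] q6 -0.02
```

```bash
python3 -m creep '{"turn":[[0,0,-0.88],[0,0,-0.88],[0,0,-0.88],[0,0,-0.88],[0,0,-0.88],[0,0,0]],"slide":[[0,0,-0.9],[0,0,-0.9],[0,0,-0.9],[0,0,-0.9],[0,0,-0.9],[0,0,0]],"fingers":[0,0,0,0,0,0]}'
python3 -c "
from h import *
plan([.46,-.05,.40],90)"
```

```text
t: 1.85
ee_pos: [0.2566, 0.5156, 0.3972]
eef_rot: [0.002, 3.139, 0.009]
wrist_force: [0.1, 0.7, -0.5]
gripper_width: 0.0913
grip_force: 0.0
slide [ -5.1  -14.13  -0.14] turn [ 0.06  0.03 -0.01] t 1.85 F [ 0.1  0.7 -0.5] q6 -0.48
```

```bash
python3 -m creep '{"turn":[[0,0,0],[0,0,0],[0,0,0],[0,0,0],[0,0,0],[0,0,0],[0,0,0],[0,0,0],[0,0,0],[0,0,0]],"slide":[[-0.5,-1,0],[-0.5,-1,0],[-0.5,-1,0],[-0.5,-1,0],[-0.5,-1,0],[-0.5,-1,0],[-0.5,-1,0],[-0.5,-1,0],[-0.5,-1,0],[-0.5,-1,0]],"fingers":[0,0,0,0,0,0,0,0,0,0]}'
python3 -m creep '{"turn":[[0,0,0],[0,0,0],[0,0,0],[0,0,0],[0,0,0],[0,0,0]],"slide":[[0,-1,0],[0,-1,0],[0,-1,0],[0,-1,0],[0,0,0],[0,0,0]],"fingers":[0,0,0,0,0,0]}'
python3 - <<'E'
from h import *
plan([.46,-.05,.40],90)
cal=manip.calibration('wrist'); im,d=manip.read_camera('wrist'); save('w1.png',im); np.save('w1.npy',d)
for q,z in [('rail_bar',.05),('seat',.085),('frame',0),('wheel_hub',.123),('knob_grip',.145),('jaw',.085),('gloss_stand',0),('jar_lid',0)]:
    for r in manip.tip_of('wrist',q)[:3]:
        print(q,round(r['p'],2),np.round(r['point'],1),at_z('wrist',r['point'],z,cal).round(4))
E
```

```text
t: 3.1
ee_pos: [0.4558, 0.1131, 0.3927]
eef_rot: [-0.003, -3.14, 0.0]
wrist_force: [0.9, 0.3, 0.6]
gripper_width: 0.0912
grip_force: 0.0
t: 3.85
ee_pos: [0.4553, -0.045, 0.3931]
eef_rot: [-0.003, -3.14, -0.001]
wrist_force: [-0.0, 0.6, 0.2]
gripper_width: 0.0915
grip_force: 0.0
slide [-0.12 -0.12 -0.17] turn [ 0.01 -0.01 -0.02] t 3.85 F [-0.   0.6  0.2] q6 -1.69
rail_bar 0.8 [ 12.2 186.2] [ 0.5111 -0.4765  0.05  ]
rail_bar 0.74 [59.2 12.3] [ 0.2386 -0.3463  0.05  ]
rail_bar 0.57 [103.9 166.5] [ 0.4771 -0.3062  0.05  ]
seat 0.66 [303.6 202.4] [0.5303 0.0288 0.085 ]
frame 0.74 [298.2 190.9] [0.5344 0.0307 0.    ]
wheel_hub 0.96 [430.2 206.9] [0.5259 0.2156 0.123 ]
knob_grip 0.8 [444.  177.7] [0.4755 0.216  0.145 ]
jaw 0.75 [379.2 200.9] [0.528  0.1518 0.085 ]
gloss_stand 0.58 [290.9 116.2] [0.3975 0.0133 0.    ]
jar_lid 0.64 [199.6 112. ] [ 0.3898 -0.1477  0.    ]
```

View pics/w1.png

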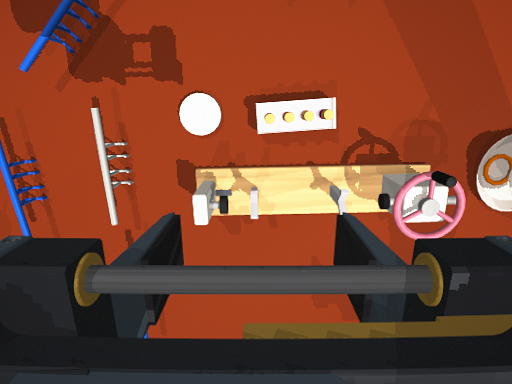

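The wrist view shows the frame from (195,195) to (450,200), the wheel hub at (430,207) with the knob on its -x side at (444,178), and the stainless rail at (104,167) with its hooks visible. Next I'll fit the geometry from depth and colour.

```bash
cat >> h.py <<'E'
def cloud(d,cal):
    K=np.array([[cal['fx'],0,cal['cx']],[0,cal['fy'],cal['cy']],[0,0,1.]])
    v,u=np.mgrid[:384,:512]; pts=np.stack([u,v],-1).reshape(-1,1,2).astype(float)
    n=cv2.undistortPoints(pts,K,np.array(cal['distortion'],float)).reshape(384,512,2)
    P=np.concatenate([n*d[...,None],d[...,None]],-1); Rm=R(cal['rvec'])
    return (P-np.array(cal['tvec']).ravel())@Rm
E
python3 - <<'E'
from h import *
for cam,f in (('wrist','w1'),('top','top1')):
    cal=manip.calibration(cam); d=np.load(f+'.npy'); im=cv2.imread(f'pics/{f}.png').astype(int)
    P=cloud(d,cal); X,Y,Z=P[...,0],P[...,1],P[...,2]
    b,g,r=im[...,0],im[...,1],im[...,2]; ok=d>0
    hsv=cv2.cvtColor(im.astype(np.uint8),cv2.COLOR_BGR2HSV)
    roi=ok&(X>.4)&(X<.65)&(Y>-.25)&(Y<.32)
    print(cam,'table z',np.median(Z[ok&(X>.3)&(X<.6)&(Y>-.25)&(Y<-.2)]))
    B=roi&(Z>.006)&(Z<.018)&(hsv[...,0]>12)&(hsv[...,0]<30)
    rc=cv2.minAreaRect((P[B][:,:2]*1000).astype(np.float32)); print('board',B.sum(),np.round(rc[0],1),np.round(rc[1],1),round(rc[2],2))
    W=roi&(Z>.095)&(Z<.135)&(r-g>60)&(b>g+20)
    if W.sum()>20: print('wheel',W.sum(),cv2.minEnclosingCircle((P[W][:,:2]*1000).astype(np.float32)),np.median(Z[W]))
    K=roi&(Z>.14)&(Z<.18); print('knobtop',K.sum(),np.median(P[K],0) if K.any() else '')
    S=ok&(X>.36)&(X<.6)&(Y>-.345)&(Y<-.27)&(Z>.045)&(Z<.075)&(b>100)&(abs(b-r)<40)
    rc=cv2.minAreaRect((P[S][:,:2]*1000).astype(np.float32)); print('rail',S.sum(),np.round(rc[0],1),np.round(rc[1],1),round(rc[2],2),np.median(Z[S]))
    for y0,y1,n in((.06,.13,'s+'),(-.08,-.02,'s-')):
        S=roi&(Z>.065)&(Z<.1)&(Y>y0)&(Y<y1)
        if S.any(): print(n,S.sum(),P[S].min(0).round(4),P[S].max(0).round(4),np.median(P[S],0).round(4))
    E_=roi&(Z>.104)&(Z<.118)&(Y<-.05)
    if E_.any(): rc=cv2.minAreaRect((P[E_][:,:2]*1000).astype(np.float32)); print('endstop',E_.sum(),rc)
E
```

```text
wrist table z 0.0016970582106103185
board 7721 [525.7  47.2] [417.  177.8] 77.92
wheel 1006 ((526.3756103515625, 214.93959045410156), 54.816837310791016) 0.12319020184308964
knobtop 208 [0.47605129 0.2115207  0.1602184 ]
rail 842 [ 481.1 -304.3] [198.7  12.1] 2.48 0.0568374523458335
s+ 231 [0.5068 0.0846 0.0655] [0.5485 0.0975 0.0964] [0.5289 0.0891 0.0865]
s- 239 [ 0.4011 -0.0578  0.0767] [ 0.5555 -0.0207  0.0969] [ 0.534  -0.0501  0.0884]
endstop 453 ((534.1666259765625, -134.3415069580078), (48.636688232421875, 22.463640213012695), 1.2903649806976318)
top table z 0.0005201961686015842
board 2006 [529.   54.6] [ 93.9 426.9] 1.05
wheel 202 ((524.6527099609375, 215.6790771484375), 53.84947204589844) 0.12248690893768935
knobtop 27 [0.47283281 0.21441515 0.16272432]
rail 200 [ 478.7 -303.6] [195.2  12.8] 2.9 0.05560146542928658
s+ 53 [0.5039 0.0872 0.0697] [0.5509 0.0983 0.0993] [0.5294 0.0914 0.0905]
s- 54 [ 0.4008 -0.0563  0.0746] [ 0.5514 -0.0235  0.098 ] [ 0.5322 -0.0498  0.0867]
endstop 110 ((531.8174438476562, -135.23306274414062), (45.62953186035156, 44.779937744140625), 44.47150802612305)
```

Run:
```python
from h import *
cal=manip.calibration('wrist'); d=np.load('w1.npy'); P=cloud(d,cal)
a=np.radians(2.6); c=np.array([.480,-.304]); Q=P[...,:2]-c
l=Q@[np.cos(a),np.sin(a)]; w=Q@[-np.sin(a),np.cos(a)]
ok=(d>0)&(abs(l)<.05)&(abs(w)<.035)
for lo in np.arange(-.034,.034,.004):
    m=ok&(w>=lo)&(w<lo+.004)
    if m.any(): print(round(lo,3),m.sum(),np.percentile(P[m][:,2],[50,90,99]).round(3))
m=ok&(w>.012)&(P[...,2]>.012); print('hook l',np.histogram(l[m],np.arange(-.05,.052,.006)))
plan([.480,-.304,.12],92.6)
```

```text
-0.034 3 [0.002 0.002 0.002]
-0.022 31 [0.002 0.003 0.004]
-0.018 89 [0.002 0.006 0.007]
-0.014 92 [0.002 0.006 0.008]
-0.01 100 [0.002 0.008 0.056]
-0.006 193 [0.055 0.058 0.059]
-0.002 358 [0.034 0.058 0.059]
0.002 315 [0.053 0.057 0.058]
0.006 115 [0.002 0.006 0.008]
0.01 110 [0.002 0.006 0.008]
0.014 96 [0.002 0.006 0.008]
0.018 113 [0.002 0.015 0.018]
0.022 146 [0.002 0.013 0.019]
0.026 114 [0.002 0.003 0.004]
0.03 107 [0.002 0.003 0.004]
hook l (array([ 0,  0, 10,  0,  0,  4,  6,  0,  0,  0,  7,  1,  0,  0,  5,  0]), array([-0.05 , -0.044, -0.038, -0.032, -0.026, -0.02 , -0.014, -0.008,
       -0.002,  0.004,  0.01 ,  0.016,  0.022,  0.028,  0.034,  0.04 ,
        0.046]))
slide [-0.61 -6.47  6.85] turn [ 0.    0.   -0.44] t 4.3 F [-1.   0.7  0.2] q6 -1.69
```

```bash
python3 -m creep '{"turn":[[0,0,-0.44],[0,0,0],[0,0,0],[0,0,0],[0,0,0],[0,0,0],[0,0,0],[0,0,0],[0,0,0],[0,0,0]],"slide":[[0,0,0],[-0.1,-0.9,0.5],[-0.1,-0.9,0.5],[-0.1,-0.9,0.5],[-0.1,-0.9,0.9],[-0.1,-0.9,0.9],[-0.1,-0.9,0.9],[-0.1,-0.9,0.8],[0,0,0],[0,0,0]],"fingers":[0,0,0,0,0,0,0,0,0,0]}'
python3 - <<'E'
from h import *
cal=manip.calibration('wrist'); im,d=manip.read_camera('wrist'); save('w2.png',im)
P=cloud(d,cal); b,g,r=[im[...,i].astype(int) for i in (2,1,0)]; X,Y,Z=P[...,0],P[...,1],P[...,2]
S=(d>0)&(X>.36)&(X<.6)&(Y>-.345)&(Y<-.27)&(Z>.045)&(Z<.075)&(b>90)&(abs(b-r)<40)
rc=cv2.minAreaRect((P[S][:,:2]*1000).astype(np.float32)); print(S.sum(),rc)
plan([.480,-.304,.031],92.6)
E
```

```text
t: 5.55
ee_pos: [0.4952, -0.2956, 0.1944]
eef_rot: [-0.07, 3.14, 0.0]
wrist_force: [-0.2, -0.3, 0.1]
gripper_width: 0.0911
grip_force: 0.0
2183 ((480.5118713378906, -304.1910400390625), (199.70115661621094, 12.075303077697754), 2.4650933742523193)
slide [ 0.4  -0.19  4.1 ] turn [-0.01  0.01  0.  ] t 5.6 F [-0.7 -0.5 -0.2] q6 -2.17
```

View pics/w2.png

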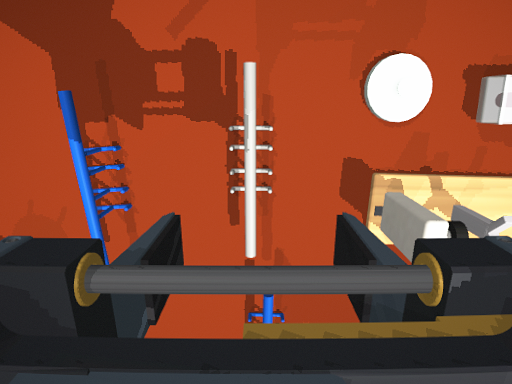

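The rail runs straight between the open fingers, from (250,62) to (250,257). Descending and gripping.

```bash
python3 -m creep '{"turn":[[0,0,0],[0,0,0],[0,0,0],[0,0,0],[0,0,0],[0,0,0],[0,0,0],[0,0,0],[0,0,0],[0,0,0]],"slide":[[0.39,-0.19,0.5],[0,0,0.8],[0,0,0.8],[0,0,0.8],[0,0,0.7],[0,0,0.45],[0,0,0],[0,0,0],[0,0,0],[0,0,0]],"fingers":[0,0,0,0,0,0,0,100,200,255]}' 30
python3 -m creep '{"turn":[[0,0,0],[0,0,0],[0,0,0],[0,0,0],[0,0,0],[0,0,0],[0,0,0]],"slide":[[0,0,0],[0,0,0],[0,0,0],[0,0,0],[0,0,0],[0,0,0],[0,0,0]],"fingers":[255,255,255,255,255,255,255]}' 30
python3 -c "
from h import *
plan([.4805,-.304,.031],92.6)"
```

```text
t: 6.85
ee_pos: [0.4801, -0.3044, 0.0328]
eef_rot: [-0.071, 3.139, -0.001]
wrist_force: [0.1, -0.1, -0.1]
gripper_width: 0.064
grip_force: 0.0
t: 7.72
ee_pos: [0.4798, -0.3043, 0.0319]
eef_rot: [-0.071, 3.141, -0.0]
wrist_force: [0.5, -1.5, 0.1]
gripper_width: 0.0115
grip_force: 30.0
slide [-0.02  0.01  0.02] turn [-0.  0. -0.] t 7.72 F [ 0.5 -1.5  0.1] q6 -2.2
```

```bash
python3 -m creep '{"turn":[[0,0,0],[0,0,0],[0,0,0],[0,0,0],[0,0,0.8],[0,0,1],[0,0,1],[0,0,1],[0,0,1],[0,0,1]],"slide":[[0,0,-0.4],[0,0,-0.8],[0,0,-0.9],[0,0,-0.9],[0,0,-0.9],[0,0,-0.3],[0,0,0],[0,0,0],[0,0,0],[0,0,0]],"fingers":[255,255,255,255,255,255,255,255,255,255]}' 30
python3 -m creep '{"turn":[[0,0,1],[0,0,1],[0,0,1],[0,0,1],[0,0,1],[0,0,1],[0,0,1],[0,0,1],[0,0,1],[0,0,0.42]],"slide":[[0,0,0],[0,0,0],[0,0,0],[0,0,0],[0,0,0],[0,0,0],[0,0,0],[0,0,0],[0,0,0],[0,0,0]],"fingers":[255,255,255,255,255,255,255,255,255,255]}' 30
python3 -c "
from h import *
plan([.530,.025,.20],1.3)"
```

```text
t: 8.98
ee_pos: [0.4793, -0.3038, 0.2005]
eef_rot: [-0.877, -3.017, -0.0]
wrist_force: [0.0, -1.0, -2.5]
gripper_width: 0.0109
grip_force: 30.0
t: 10.22
ee_pos: [0.4794, -0.3038, 0.2005]
eef_rot: [-2.199, -2.244, -0.0]
wrist_force: [0.2, 0.4, -2.3]
gripper_width: 0.0114
grip_force: 30.0
slide [8.19 1.43 0.02] turn [-0.   -0.   -0.02] t 10.22 F [ 0.2  0.4 -2.3] q6 -0.61
```

```bash
python3 -m creep '{"turn":[[0,0,0],[0,0,0],[0,0,0],[0,0,0],[0,0,0],[0,0,0],[0,0,0],[0,0,0],[0,0,0],[0,0,0]],"slide":[[0.5,0.15,0],[1,0.16,0],[1,0.16,0],[1,0.16,0],[1,0.16,0],[1,0.16,0],[1,0.16,0],[1,0.16,0],[0.69,0.16,0],[0,0,0]],"fingers":[255,255,255,255,255,255,255,255,255,255]}' 30
python3 -m creep '{"turn":[[0,0,0],[0,0,0]],"slide":[[0,0,0],[0,0,0]],"fingers":[255,255]}' 30
python3 - <<'E'
from h import *
plan([.530,.025,.20],1.3)
for cam in ('wrist','top'):
    cal=manip.calibration(cam); im,d=manip.read_camera(cam); save(cam+'3.png',im)
    P=cloud(d,cal); X,Y,Z=P[...,0],P[...,1],P[...,2]
    b,g,r=[im[...,i].astype(int) for i in (2,1,0)]
    roi=(d>0)&(X>.45)&(X<.62)
    for n,m in (('bar',(Z>.19)&(Z<.235)&(Y>-.09)&(Y<.14)&(abs(X-.53)<.03)&(b>90)&(abs(b-r)<40)),('stop',(Z>.104)&(Z<.118)&(Y<-.05)),('s+',(Z>.06)&(Z<.1)&(Y>.07)&(Y<.11)),('s-',(Z>.06)&(Z<.1)&(Y>-.07)&(Y<-.035))):
        m=m&roi
        if m.sum()>10: print(cam,n,m.sum(),cv2.minAreaRect((P[m][:,:2]*1000).astype(np.float32)),P[m][:,2].max())
E
```

```text
t: 11.48
ee_pos: [0.5293, 0.0273, 0.2003]
eef_rot: [-2.192, -2.25, -0.001]
wrist_force: [0.5, 0.7, -2.7]
gripper_width: 0.0113
grip_force: 30.0
t: 11.72
ee_pos: [0.5293, 0.024, 0.2]
eef_rot: [-2.198, -2.245, 0.0]
wrist_force: [-0.1, -0.1, -2.2]
gripper_width: 0.0114
grip_force: 30.0
slide [0.02 0.02 0.  ] turn [-0.    0.   -0.01] t 11.72 F [-0.1 -0.1 -2.2] q6 0.0
wrist bar 5515 ((529.2138061523438, 53.26679992675781), (29.089548110961914, 143.1951446533203), 8.593876838684082) 0.23396631080315086
wrist s+ 392 ((529.67919921875, 92.26573944091797), (46.8831787109375, 12.103490829467773), 1.1915043592453003) 0.09614802570426476
top bar 72 ((527.497802734375, 24.963607788085938), (10.550597190856934, 196.2692108154297), 0.9904066324234009) 0.2314258993805997
top stop 106 ((531.2684326171875, -121.1798324584961), (48.35377883911133, 49.224613189697266), 89.21078491210938) 0.11757824326804034
```

View pics/wrist3.png

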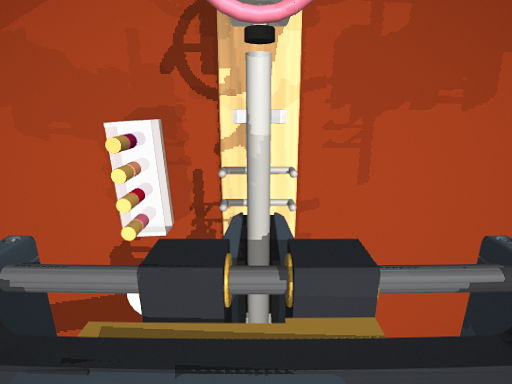

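The bar is above the frame and aligned with the saddle at (259,117), with the jaw ahead of it at (259,33). Lowering.

```bash
python3 -m creep '{"turn":[[0,0,0],[0,0,0],[0,0,0],[0,0,0],[0,0,0],[0,0,0],[0,0,0],[0,0,0],[0,0,0],[0,0,0]],"slide":[[0.05,0.04,0.5],[0,0,0.8],[0,0,0.8],[0,0,0.6],[0,0,0.3],[0,0,0.15],[0,0,0.1],[0,0,0],[0,0,0],[0,0,0]],"fingers":[255,255,255,255,255,255,255,255,255,255]}' 30
python3 -c "
from h import *
plan([.531,.026,.067],1.3)"
```

```text
t: 13.08
ee_pos: [0.5315, 0.0267, 0.0704]
eef_rot: [2.196, 2.245, 0.001]
wrist_force: [-0.3, -0.3, -3.4]
gripper_width: 0.0111
grip_force: 30.0
slide [-0.02 -0.01  0.08] turn [ 0.01 -0.   -0.01] t 13.07 F [-0.3 -0.3 -3.4] q6 0.01
```

```bash
python3 -m creep '{"turn":[[0,0,0],[0,0,0],[0,0,0],[0,0,0]],"slide":[[0,0,0.05],[0,0,0.04],[0,0,0],[0,0,0]],"fingers":[255,255,255,255]}' 30
python3 -c "
from h import *
plan([.531,.026,.067],1.3)"
```

```text
t: 13.58
ee_pos: [0.5313, 0.0267, 0.0677]
eef_rot: [2.196, 2.245, 0.001]
wrist_force: [-3.7, -0.1, 7.2]
gripper_width: 0.0115
grip_force: 30.0
slide [-0.02 -0.01  0.02] turn [ 0.01 -0.   -0.01] t 13.57 F [-3.7 -0.1  7.2] q6 0.01
```

```bash
python3 -m creep '{"turn":[[0,0,0],[0,0,0],[0,0,0],[0,0,0],[0,0,0],[0,0,0],[0,0,0]],"slide":[[0,-0.02,0],[0,0,0],[0,0,0],[0,0,0],[0,0,0],[0,0,0],[0,0,0]],"fingers":[235,210,160,100,60,60,60]}' 30
python3 -m creep '{"turn":[[0,0,0],[0,0,0],[0,0,0],[0,0,0],[0,0,0],[0,0,0],[0,0,0],[0,0,0]],"slide":[[0,0,-0.3],[0,0,-0.8],[0,0,-0.9],[0,0,-0.9],[0,0,-0.9],[0,0,-0.5],[0,0,0],[0,0,0]],"fingers":[60,60,60,60,60,60,60,60]}' 30
python3 - <<'E'
from h import *
plan([.531,.026,.067],1.3)
cal=manip.calibration('wrist'); im,d=manip.read_camera('wrist'); save('wrist4.png',im)
im2,d2=manip.read_camera('side'); save('side4.png',cv2.resize(im2[100:300,160:360],(600,600),interpolation=cv2.INTER_CUBIC))
P=cloud(d,cal); X,Y,Z=P[...,0],P[...,1],P[...,2]
b,g,r=[im[...,i].astype(int) for i in (2,1,0)]
m=(d>0)&(abs(X-.53)<.012)&(Y>-.1)&(Y<.14)&(Z>.08)&(Z<.1)&(b>90)&(abs(b-r)<40)
print(m.sum(),cv2.minAreaRect((P[m][:,:2]*1000).astype(np.float32)),np.median(Z[m]))
for lo in np.arange(-.08,.13,.03):
    k=m&(Y>lo)&(Y<lo+.03)
    if k.any(): print(round(lo,2),k.sum(),np.median(P[k],0).round(4))
E
```

```text
t: 14.45
ee_pos: [0.5304, 0.0266, 0.0663]
eef_rot: [-2.197, -2.246, -0.0]
wrist_force: [-0.3, -0.3, 0.5]
gripper_width: 0.0631
grip_force: 0.0
t: 15.45
ee_pos: [0.5298, 0.0265, 0.2377]
eef_rot: [-2.196, -2.245, 0.001]
wrist_force: [-0.9, -0.3, 0.2]
gripper_width: 0.0695
grip_force: 0.0
slide [-0.01  0.03  4.27] turn [-0.01 -0.   -0.01] t 15.45 F [-0.9 -0.3  0.2] q6 0.01
2207 ((529.9424438476562, 26.984664916992188), (23.970138549804688, 199.6757049560547), 0.043039463460445404) 0.09044047980282412
-0.08 232 [ 0.5318 -0.0569  0.0904]
-0.05 333 [ 0.5316 -0.0383  0.0902]
-0.02 270 [ 0.5316 -0.0049  0.0907]
0.01 282 [0.5309 0.0252 0.0907]
0.04 303 [0.5303 0.0555 0.0906]
0.07 474 [0.5298 0.0895 0.0899]
0.1 313 [0.5291 0.1137 0.0906]
```

View pics/side4.png

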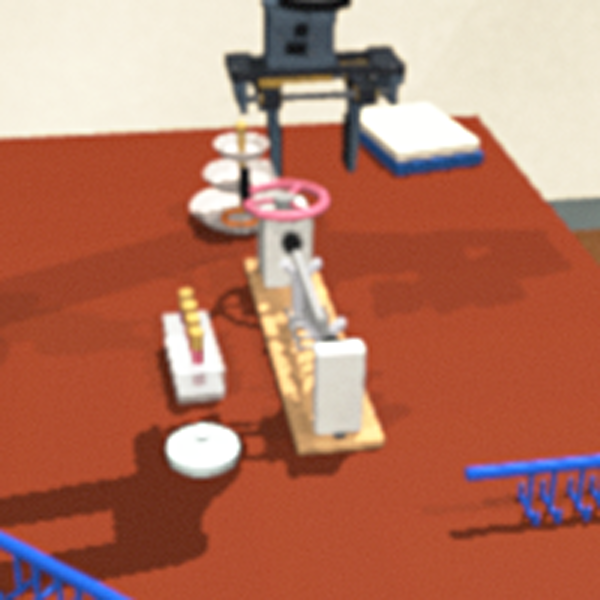

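View pics/wrist4.png

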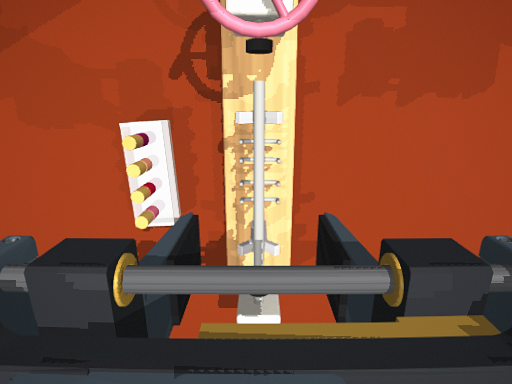

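The rail is seated in both saddles with its hooks down and its ends clear of jaw and cup. Next, the knob.

```bash
python3 -m creep '{"turn":[[0,0,0],[0,0,0],[0,0,0],[0,0,0],[0,0,0]],"slide":[[0.7,-0.3,0],[0.9,-0.5,0],[0.9,-0.5,0],[0,0,0],[0,0,0]],"fingers":[60,60,60,60,60]}'
python3 - <<'E'
from h import *
cal=manip.calibration('wrist'); im,d=manip.read_camera('wrist'); save('wrist5.png',im)
P=cloud(d,cal); X,Y,Z=P[...,0],P[...,1],P[...,2]
b,g,r=[im[...,i].astype(int) for i in (2,1,0)]
roi=(d>0)&(X>.4)&(X<.65)&(Y>.1)&(Y<.3)
W=roi&(Z>.11)&(Z<.135)&(r-g>60)&(b>g+20)
print('wheel',W.sum(),cv2.minEnclosingCircle((P[W][:,:2]*1000).astype(np.float32)),np.median(Z[W]))
K=roi&(Z>.157)&(Z<.17)&(r<90)&(X<.52); print('knob',K.sum(),cv2.minAreaRect((P[K][:,:2]*1000).astype(np.float32)),np.median(P[K],0))
for q,z in (('knob_grip',.145),('wheel_hub',.123)):
    for x in manip.tip_of('wrist',q)[:2]: print(q,x['p'],at_z('wrist',x['point'],z,cal))
ct=manip.calibration('top'); D=cloud(np.load('top1.npy'),ct); m=(D[...,2]>.03)&(D[...,2]<.16)&(D[...,1]>.29)&(D[...,1]<.55)&(D[...,0]>.4)&(D[...,0]<.6)
print('dish',D[m].min(0),D[m].max(0))
plan([.476,.213,.24],1.3)
E
```

```text
t: 16.18
ee_pos: [0.4763, 0.1251, 0.2378]
eef_rot: [2.196, 2.246, -0.001]
wrist_force: [0.5, 0.7, -0.7]
gripper_width: 0.0702
grip_force: 0.0
wheel 4029 ((526.7310180664062, 216.43748474121094), 54.955169677734375) 0.12246397762721391
knob 323 ((476.5684814453125, 215.8902130126953), (14.330652236938477, 14.534212112426758), 1.547620177268982) [0.47683514 0.21595137 0.16331197]
knob_grip 0.84 [0.4768303  0.21447408 0.145     ]
wheel_hub 0.73 [0.52410654 0.04690496 0.123     ]
wheel_hub 0.7 [0.52695559 0.21748537 0.123     ]
dish [0.43871812 0.37607044 0.04714678] [0.5474944  0.48152706 0.14957872]
slide [ 2.21  0.03 -0.05] turn [-0.    0.   -0.02] t 16.32 F [-0.2 -0.3 -0.4] q6 0.21
```

View pics/wrist5.png

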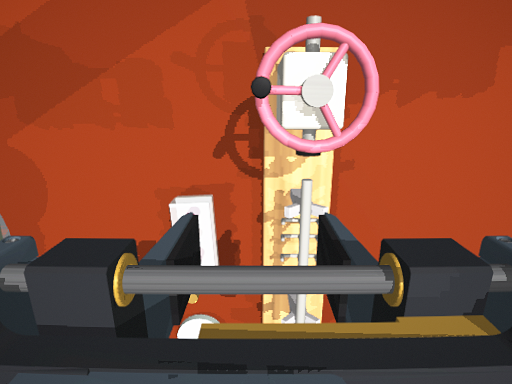

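The knob top is at (261,87) in the wrist view, on the -x side of the hub (317,91), so the wheel angle is about 0. Moving over the knob with the fingers part closed.

```bash
python3 -m creep '{"turn":[[0,0,0],[0,0,0],[0,0,0],[0,0,0],[0,0,0],[0,0,0]],"slide":[[0.7,0.01,0.3],[0.8,0.01,0.3],[0.77,0.01,0.3],[0,0,0],[0,0,0],[0,0,0]],"fingers":[155,155,155,155,155,155]}' 60
python3 -c "
from h import *
plan([.4767,.2155,.128],1.3); print(manip.observe()['gripper_width'])"
```

```text
t: 17.08
ee_pos: [0.4759, 0.2153, 0.2028]
eef_rot: [2.198, 2.244, 0.001]
wrist_force: [-0.0, -0.1, -0.0]
gripper_width: 0.0361
grip_force: 0.0
slide [0.01 0.02 1.87] turn [ 0.01 -0.   -0.02] t 17.07 F [-0.  -0.1 -0. ] q6 0.38
0.03608813813333565
```

```bash
python3 -m creep '{"turn":[[0,0,0],[0,0,0],[0,0,0],[0,0,0],[0,0,0],[0,0,0],[0,0,0],[0,0,0],[0,0,0],[0,0,0]],"slide":[[0,0.02,0.6],[0,0,0.7],[0,0,0.5],[0,0,0.05],[0,0,0],[0,0,0],[0,0,0],[0,0,0],[0,0,0],[0,0,0]],"fingers":[155,155,155,155,155,180,255,255,255,255]}' 60
python3 -c "
from h import *
plan([.4767,.2155,.128],1.3)"
```

```text
t: 18.32
ee_pos: [0.4763, 0.2164, 0.1289]
eef_rot: [2.197, 2.246, 0.001]
wrist_force: [-1.0, -0.9, 5.4]
gripper_width: 0.0152
grip_force: 60.0
slide [-0.02  0.01  0.02] turn [ 0.   -0.   -0.01] t 18.32 F [-1.  -0.9  5.4] q6 0.38
```

```bash
cat >> h.py <<'E'
HUB=np.array([.5268,.2160])
def rows(t0,st,n):
    t=t0+st*np.arange(n+1); print('to',t[-1].round(3),np.stack([1.25*np.diff(np.sin(t)),-1.25*np.diff(np.cos(t))],1).round(2).tolist())
def stat():
    s=manip.observe(); a=np.radians(1.3); ex=np.array([np.cos(a),np.sin(a)]); ey=np.array([-np.sin(a),np.cos(a)])
    p=np.array(s['ee_pos'])[:2]-HUB; fx,fy=p@ex,p@ey; th=np.arctan2(fy,-fx)%(2*np.pi)
    F=np.array(s['wrist_force'])[:2]; Fx,Fy=F@ex,F@ey
    print('t',round(s['t'],2),'theta',th.round(3),'rad',np.hypot(fx,fy).round(4),'Ftan(resist)',-(Fx*np.sin(th)+Fy*np.cos(th)).round(1),'Frad(out)',(-Fx*np.cos(th)+Fy*np.sin(th)).round(1),'Fz',round(s['wrist_force'][2],1),'w',round(s['gripper_width'],4),'q6',round(s['q'][5],2))
E
python3 -c "
from h import *
stat(); rows(0.03,.1,10); rows(1.03,.2,6);rows(2.23,.2,6)"
```

```text
t 18.32 theta 0.03 rad 0.0505 Ftan(resist) 0.9 Frad(out) 1.0 Fz 5.4 w 0.0152 q6 0.38
to 1.03 [[0.12, 0.01], [0.12, 0.02], [0.12, 0.03], [0.12, 0.05], [0.11, 0.06], [0.1, 0.07], [0.1, 0.08], [0.09, 0.09], [0.08, 0.1], [0.07, 0.1]]
to 2.23 [[0.11, 0.23], [0.06, 0.24], [0.01, 0.25], [-0.04, 0.25], [-0.09, 0.23], [-0.13, 0.21]]
to 3.43 [[-0.17, 0.18], [-0.2, 0.14], [-0.23, 0.1], [-0.24, 0.05], [-0.25, 0.0], [-0.25, -0.05]]
```

```bash
python3 -m creep '{"turn":[[0,0,0],[0,0,0],[0,0,0],[0,0,0],[0,0,0],[0,0,0],[0,0,0],[0,0,0],[0,0,0],[0,0,0]],"slide":[[0.12,0.01,0],[0.12,0.02,0],[0.12,0.03,0],[0.12,0.05,0],[0.11,0.06,0],[0.1,0.07,0],[0.1,0.08,0],[0.09,0.09,0],[0.08,0.1,0],[0.07,0.1,0]],"fingers":[255,255,255,255,255,255,255,255,255,255]}' 60
python3 -c "
from h import *
stat()"
```

```text
t: 19.58
ee_pos: [0.4963, 0.2565, 0.1289]
eef_rot: [-2.195, -2.244, 0.012]
wrist_force: [-9.7, -3.9, 12.1]
gripper_width: 0.0148
grip_force: 60.0
t 19.57 theta 0.949 rad 0.0507 Ftan(resist) 10.1 Frad(out) 2.7 Fz 12.1 w 0.0148 q6 0.43
```

```bash
python3 -m creep '{"turn":[[0,0,0],[0,0,0],[0,0,0],[0,0,0],[0,0,0],[0,0,0],[0,0,0]],"slide":[[0.11,0.23,-0.02],[0.06,0.24,0],[0.01,0.25,0],[-0.04,0.25,0],[-0.09,0.23,0],[-0.13,0.21,0],[0,0,0]],"fingers":[255,255,255,255,255,255,255]}' 60
python3 -c "
from h import *
stat()"
```

```text
t: 20.45
ee_pos: [0.5547, 0.2576, 0.129]
eef_rot: [-2.195, -2.241, 0.001]
wrist_force: [-5.1, 4.7, 2.2]
gripper_width: 0.0145
grip_force: 60.0
t 20.45 theta 2.184 rad 0.0501 Ftan(resist) 6.8 Frad(out) 1.1 Fz 2.2 w 0.0145 q6 0.39
```

```bash
python3 -m creep '{"turn":[[0,0,0],[0,0,0],[0,0,0],[0,0,0],[0,0,0],[0,0,0]],"slide":[[-0.17,0.18,0],[-0.2,0.14,0],[-0.23,0.1,0],[-0.24,0.05,0],[-0.25,0,0],[-0.25,-0.05,0]],"fingers":[255,255,255,255,255,255]}' 60
python3 -c "
from h import *
stat(); rows(3.43,.08,4); rows(3.75,.08,4); rows(4.07,.08,4); rows(4.39,.08,4); rows(4.71,.06,3)"
```

```text
t: 21.2
ee_pos: [0.5753, 0.2066, 0.1291]
eef_rot: [-2.196, -2.243, -0.012]
wrist_force: [1.3, 10.5, -1.0]
gripper_width: 0.015
grip_force: 60.0
t 21.2 theta 3.355 rad 0.0494 Ftan(resist) 10.6 Frad(out) -0.7 Fz -1.0 w 0.015 q6 0.3
to 3.75 [[-0.09, -0.03], [-0.09, -0.04], [-0.09, -0.05], [-0.08, -0.05]]
to 4.07 [[-0.08, -0.06], [-0.07, -0.07], [-0.07, -0.07], [-0.06, -0.08]]
to 4.39 [[-0.06, -0.08], [-0.05, -0.09], [-0.04, -0.09], [-0.04, -0.09]]
to 4.71 [[-0.03, -0.1], [-0.02, -0.1], [-0.01, -0.1], [-0.0, -0.1]]
to 4.89 [[0.0, -0.07], [0.01, -0.07], [0.01, -0.07]]
```

```bash
python3 -m creep '{"turn":[[0,0,0],[0,0,0],[0,0,0],[0,0,0]],"slide":[[-0.09,-0.03,0],[-0.09,-0.04,0],[-0.09,-0.05,0],[-0.08,-0.05,0]],"fingers":[255,255,255,255]}' 60
python3 -c "
from h import *
stat()"
python3 -m creep '{"turn":[[0,0,0],[0,0,0],[0,0,0],[0,0,0]],"slide":[[-0.08,-0.06,0],[-0.07,-0.07,0],[-0.07,-0.07,0],[-0.06,-0.08,0]],"fingers":[255,255,255,255]}' 60
python3 -c "
from h import *
stat()"
```

```text
t: 21.7
ee_pos: [0.57, 0.1922, 0.1291]
eef_rot: [-2.197, -2.244, -0.014]
wrist_force: [4.6, 9.9, -3.0]
gripper_width: 0.015
grip_force: 60.0
t 21.7 theta 3.668 rad 0.0493 Ftan(resist) 10.8 Frad(out) -0.7 Fz -3.0 w 0.015 q6 0.28
t: 22.2
ee_pos: [0.5604, 0.1799, 0.1291]
eef_rot: [2.196, 2.244, 0.015]
wrist_force: [8.2, 6.9, -5.5]
gripper_width: 0.0152
grip_force: 60.0
t 22.2 theta 3.985 rad 0.0493 Ftan(resist) 10.7 Frad(out) 0.5 Fz -5.5 w 0.0152 q6 0.27
```

```bash
python3 -m creep '{"turn":[[0,0,0],[0,0,0],[0,0,0],[0,0,0]],"slide":[[-0.06,-0.08,0],[-0.05,-0.09,0],[-0.04,-0.09,0],[-0.04,-0.09,0]],"fingers":[255,255,255,255]}' 60
python3 -c "
from h import *
stat()"
python3 -m creep '{"turn":[[0,0,0],[0,0,0]],"slide":[[-0.03,-0.1,0],[-0.02,-0.1,0]],"fingers":[255,255]}' 60
python3 -c "
from h import *
stat()"
```

```text
t: 22.7
ee_pos: [0.5473, 0.1711, 0.1292]
eef_rot: [2.194, 2.243, 0.015]
wrist_force: [10.1, 5.8, -6.4]
gripper_width: 0.0149
grip_force: 60.0
t 22.7 theta 4.307 rad 0.0493 Ftan(resist) 11.6 Frad(out) -1.1 Fz -6.4 w 0.0149 q6 0.26
t: 22.95
ee_pos: [0.5395, 0.1683, 0.1291]
eef_rot: [2.193, 2.242, 0.014]
wrist_force: [11.0, 1.9, -6.6]
gripper_width: 0.0152
grip_force: 60.0
t 22.95 theta 4.474 rad 0.0494 Ftan(resist) 11.1 Frad(out) 1.0 Fz -6.6 w 0.0152 q6 0.26
```

```bash
python3 -m creep '{"turn":[[0,0,0],[0,0,0]],"slide":[[-0.01,-0.1,0],[0,-0.1,0]],"fingers":[255,255]}' 60
python3 -c "
from h import *
stat()"
python3 -m creep '{"turn":[[0,0,0],[0,0,0],[0,0,0]],"slide":[[0,-0.07,0],[0.01,-0.07,0],[0.01,-0.07,0]],"fingers":[255,255,255]}' 60
python3 -c "
from h import *
stat(); rows(4.89,.06,3); rows(5.07,.06,3); rows(5.25,.06,3); rows(5.43,.06,3);rows(5.61,.06,3);rows(5.79,.06,3)"
```

```text
t: 23.2
ee_pos: [0.5317, 0.1668, 0.1292]
eef_rot: [2.191, 2.242, 0.012]
wrist_force: [10.2, -1.0, -6.0]
gripper_width: 0.0149
grip_force: 60.0
t 23.2 theta 4.636 rad 0.0494 Ftan(resist) 10.0 Frad(out) 2.0 Fz -6.0 w 0.0149 q6 0.26
t: 23.58
ee_pos: [0.5231, 0.1666, 0.1291]
eef_rot: [2.19, 2.241, 0.01]
wrist_force: [10.1, -2.5, -6.0]
gripper_width: 0.0149
grip_force: 60.0
t 23.57 theta 4.809 rad 0.0495 Ftan(resist) 10.3 Frad(out) 1.7 Fz -6.0 w 0.0149 q6 0.27
to 5.07 [[0.02, -0.07], [0.02, -0.07], [0.02, -0.07]]
to 5.25 [[0.03, -0.07], [0.03, -0.07], [0.04, -0.07]]
to 5.43 [[0.04, -0.06], [0.04, -0.06], [0.05, -0.06]]
to 5.61 [[0.05, -0.05], [0.05, -0.05], [0.06, -0.05]]
to 5.79 [[0.06, -0.04], [0.06, -0.04], [0.06, -0.04]]
to 5.97 [[0.07, -0.03], [0.07, -0.03], [0.07, -0.03]]
```

```bash
python3 -m creep '{"turn":[[0,0,0],[0,0,0],[0,0,0]],"slide":[[0.02,-0.07,0],[0.02,-0.07,0],[0.02,-0.07,0]],"fingers":[255,255,255]}' 60
python3 -c "
from h import *
stat()"
python3 -m creep '{"turn":[[0,0,0],[0,0,0],[0,0,0]],"slide":[[0.03,-0.07,0],[0.03,-0.07,0],[0.04,-0.07,0]],"fingers":[255,255,255]}' 60
python3 -c "
from h import *
stat()"
```

```text
t: 23.95
ee_pos: [0.5143, 0.168, 0.1291]
eef_rot: [2.19, 2.241, 0.007]
wrist_force: [9.2, -4.9, -3.4]
gripper_width: 0.015
grip_force: 60.0
t 23.95 theta 4.991 rad 0.0496 Ftan(resist) 10.1 Frad(out) 2.4 Fz -3.4 w 0.015 q6 0.28
t: 24.32
ee_pos: [0.5052, 0.1713, 0.1291]
eef_rot: [2.19, 2.242, 0.004]
wrist_force: [8.8, -7.2, -3.6]
gripper_width: 0.0147
grip_force: 60.0
t 24.32 theta 5.185 rad 0.0497 Ftan(resist) 11.1 Frad(out) 2.7 Fz -3.6 w 0.0147 q6 0.29
```

```bash
python3 -m creep '{"turn":[[0,0,0],[0,0,0],[0,0,0]],"slide":[[0.04,-0.06,0],[0.04,-0.06,0],[0.05,-0.06,0]],"fingers":[255,255,255]}' 60
python3 -c "
from h import *
stat()"
python3 -m creep '{"turn":[[0,0,0],[0,0,0],[0,0,0]],"slide":[[0.05,-0.05,0],[0.05,-0.05,0],[0.06,-0.05,0]],"fingers":[255,255,255]}' 60
python3 -c "
from h import *
stat()"
```

```text
t: 24.7
ee_pos: [0.4973, 0.1759, 0.1291]
eef_rot: [2.19, 2.242, 0.002]
wrist_force: [7.2, -8.3, -2.3]
gripper_width: 0.0148
grip_force: 60.0
t 24.7 theta 5.369 rad 0.0498 Ftan(resist) 10.7 Frad(out) 2.5 Fz -2.3 w 0.0148 q6 0.3
t: 25.08
ee_pos: [0.4905, 0.1816, 0.129]
eef_rot: [2.19, 2.243, -0.001]
wrist_force: [4.9, -10.6, -0.7]
gripper_width: 0.015
grip_force: 60.0
t 25.07 theta 5.548 rad 0.05 Ftan(resist) 11.0 Frad(out) 3.7 Fz -0.7 w 0.015 q6 0.32
```

```bash
python3 -m creep '{"turn":[[0,0,0],[0,0,0],[0,0,0]],"slide":[[0.06,-0.04,0],[0.06,-0.04,0],[0.06,-0.04,0]],"fingers":[255,255,255]}' 60
python3 -c "
from h import *
stat()"
python3 -m creep '{"turn":[[0,0,0],[0,0,0]],"slide":[[0.07,-0.03,0],[0.07,-0.03,0]],"fingers":[255,255]}' 60
python3 -c "
from h import *
stat(); rows(5.91,.06,2); rows(6.03,.06,2); rows(6.15,.06,2); rows(6.27,.06,2);rows(6.39,.06,2)"
```

```text
t: 25.45
ee_pos: [0.4852, 0.1881, 0.129]
eef_rot: [2.189, 2.243, -0.003]
wrist_force: [5.9, -11.2, 0.4]
gripper_width: 0.0147
grip_force: 60.0
t 25.45 theta 5.716 rad 0.0501 Ftan(resist) 12.6 Frad(out) 1.3 Fz 0.4 w 0.0147 q6 0.33
t: 25.7
ee_pos: [0.4821, 0.1931, 0.129]
eef_rot: [2.189, 2.243, -0.006]
wrist_force: [4.4, -13.4, 2.0]
gripper_width: 0.0148
grip_force: 60.0
t 25.7 theta 5.832 rad 0.0502 Ftan(resist) 14.0 Frad(out) 2.2 Fz 2.0 w 0.0148 q6 0.35
to 6.03 [[0.07, -0.03], [0.07, -0.02]]
to 6.15 [[0.07, -0.02], [0.07, -0.01]]
to 6.27 [[0.07, -0.01], [0.07, -0.0]]
to 6.39 [[0.07, 0.0], [0.07, 0.01]]
to 6.51 [[0.07, 0.01], [0.07, 0.01]]
```

```bash
python3 -m creep '{"turn":[[0,0,0],[0,0,0]],"slide":[[0.07,-0.03,0],[0.07,-0.02,0]],"fingers":[255,255]}' 60
python3 -c "
from h import *
stat()"
python3 -m creep '{"turn":[[0,0,0]],"slide":[[0.07,-0.02,0]],"fingers":[255]}' 60
python3 -c "
from h import *
stat()"
```

```text
t: 25.95
ee_pos: [0.4797, 0.1983, 0.129]
eef_rot: [2.189, 2.243, -0.008]
wrist_force: [3.2, -15.3, 2.0]
gripper_width: 0.015
grip_force: 60.0
t 25.95 theta 5.946 rad 0.0503 Ftan(resist) 15.5 Frad(out) 2.4 Fz 2.0 w 0.015 q6 0.36
t: 26.08
ee_pos: [0.4788, 0.2009, 0.129]
eef_rot: [2.188, 2.243, -0.008]
wrist_force: [4.6, -16.3, 2.7]
gripper_width: 0.015
grip_force: 60.0
t 26.07 theta 6.001 rad 0.0503 Ftan(resist) 16.9 Frad(out) 0.5 Fz 2.7 w 0.015 q6 0.36
```

```bash
python3 -m creep '{"turn":[[0,0,0]],"slide":[[0.04,-0.01,0]],"fingers":[255]}' 60
python3 -c "
from h import *
stat()"
python3 -m creep '{"turn":[[0,0,0],[0,0,0]],"slide":[[0,0,0],[0,0,0]],"fingers":[255,255]}' 60
python3 -c "
from h import *
stat()"
```

```text
t: 26.2
ee_pos: [0.4783, 0.2024, 0.129]
eef_rot: [2.188, 2.243, -0.009]
wrist_force: [2.8, -15.8, 3.0]
gripper_width: 0.0149
grip_force: 60.0
t 26.2 theta 6.033 rad 0.0504 Ftan(resist) 15.9 Frad(out) 1.5 Fz 3.0 w 0.0149 q6 0.37
t: 26.45
ee_pos: [0.4783, 0.2026, 0.129]
eef_rot: [2.189, 2.243, -0.008]
wrist_force: [3.1, -14.1, 2.1]
gripper_width: 0.0149
grip_force: 60.0
t 26.45 theta 6.036 rad 0.0503 Ftan(resist) 14.4 Frad(out) 0.8 Fz 2.1 w 0.0149 q6 0.37
```

```bash
python3 -m creep '{"turn":[[0,0,0],[0,0,0]],"slide":[[0.05,-0.01,0],[0.05,-0.01,0]],"fingers":[255,255]}' 60
python3 -c "
from h import *
stat()"
python3 -m creep '{"turn":[[0,0,0]],"slide":[[0.03,0,0]],"fingers":[255]}' 60
python3 -c "
from h import *
stat()"
```

```text
t: 26.7
ee_pos: [0.4774, 0.2061, 0.129]
eef_rot: [2.188, 2.243, -0.009]
wrist_force: [3.9, -16.4, 2.9]
gripper_width: 0.0146
grip_force: 60.0
t 26.7 theta 6.108 rad 0.0504 Ftan(resist) 16.9 Frad(out) -0.5 Fz 2.9 w 0.0146 q6 0.37
t: 26.82
ee_pos: [0.4772, 0.2072, 0.1289]
eef_rot: [2.188, 2.243, -0.01]
wrist_force: [3.1, -16.3, 3.8]
gripper_width: 0.0149
grip_force: 60.0
t 26.82 theta 6.13 rad 0.0504 Ftan(resist) 16.6 Frad(out) -0.2 Fz 3.8 w 0.0149 q6 0.38
```

```bash
python3 -m creep '{"turn":[[0,0,0],[0,0,0]],"slide":[[-0.03,0,0],[0,0,0]],"fingers":[255,255]}' 60
python3 -c "
from h import *
stat()"
```

```text
t: 27.08
ee_pos: [0.4772, 0.2072, 0.129]
eef_rot: [2.19, 2.243, -0.007]
wrist_force: [1.8, -11.9, 3.0]
gripper_width: 0.0153
grip_force: 60.0
t 27.07 theta 6.13 rad 0.0504 Ftan(resist) 12.0 Frad(out) 0.3 Fz 3.0 w 0.0153 q6 0.37
```

```bash
python3 -m creep '{"turn":[[0,0,0],[0,0,0],[0,0,0],[0,0,0],[0,0,0],[0,0,0],[0,0,0],[0,0,0]],"slide":[[-0.05,0,0],[0,0,0],[0,0,0],[0,0,0],[0,0,0],[0,0,0],[0,0,0],[0,0,0]],"fingers":[255,255,240,220,200,170,155,155]}' 10
python3 -m creep '{"turn":[[0,0,0],[0,0,0],[0,0,0],[0,0,0],[0,0,0],[0,0,0],[0,0,0],[0,0,0],[0,0,0]],"slide":[[0,0,-0.3],[0,0,-0.7],[0,0,-0.9],[0,0,-0.9],[-0.9,0,0],[-0.9,0,0],[-0.5,0,0],[0,0,0],[0,0,0]],"fingers":[155,155,155,155,155,100,60,60,60]}' 10
python3 - <<'E'
from h import *
cal=manip.calibration('wrist'); im,d=manip.read_camera('wrist'); save('wrist6.png',im)
P=cloud(d,cal); X,Y,Z=P[...,0],P[...,1],P[...,2]; r=im[...,0]
K=(d>0)&(Z>.157)&(Z<.17)&(r<90)&(X<.52)&(X>.42)&(Y>.15)&(Y<.28); c=cv2.minAreaRect((P[K][:,:2]*1000).astype(np.float32)); print('knob',K.sum(),c)
p=np.array(c[0])/1000-HUB; print(np.arctan2(p[1],-p[0])+np.radians(1.3)+6.283)
print(manip.observe()['wrist_force'],manip.observe()['ee_pos'],manip.observe()['gripper_width'])
im2,_=manip.read_camera('side'); save('side6.png',cv2.resize(im2[130:280,180:330],(600,600),interpolation=cv2.INTER_CUBIC))
E
```

```text
t: 28.08
ee_pos: [0.4763, 0.2093, 0.1291]
eef_rot: [-2.197, -2.246, -0.0]
wrist_force: [-0.3, -0.2, 0.1]
gripper_width: 0.0356
grip_force: 0.0
t: 29.2
ee_pos: [0.4786, 0.1177, 0.2416]
eef_rot: [-2.197, -2.246, -0.002]
wrist_force: [-0.2, -0.4, 0.1]
gripper_width: 0.0693
grip_force: 0.0
knob 306 ((477.6824035644531, 206.69650268554688), (13.96085262298584, 14.402982711791992), 45.334144592285156)
6.118494217073656
[ 0.30057787  0.02217118 -0.13986958] [0.47853339 0.11780492 0.24150094] 0.06948148903206436
```

View pics/wrist6.png

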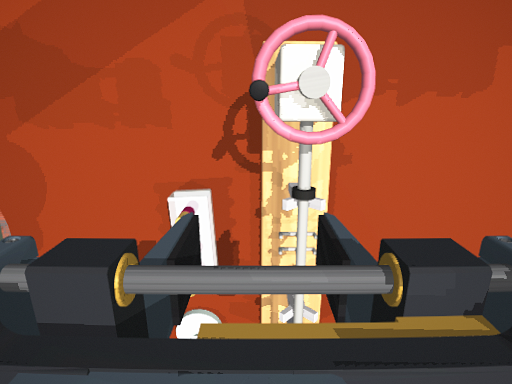

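View pics/side6.png

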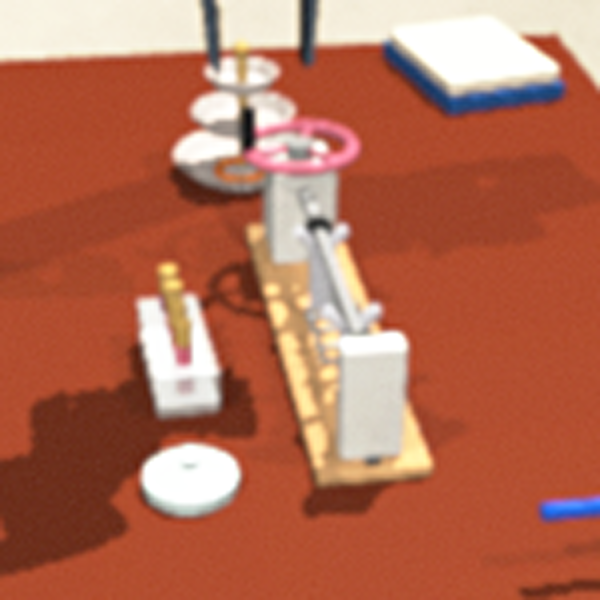

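The wrist view shows the jaw pressed on the bar end at (303,193) just above the +y saddle, and the knob at (259,90). The wheel has held at about 6.12 rad, the rail lies in both saddles, and the other objects haven't moved.

```bash
python3 -c "
from cell import manip
print(manip.job_done())"
```

```text
the job is handed in; nothing more can be done
None
```

The rail lies in both saddles with its hooks down, clamped by the wheel at about 6.1 rad with roughly 17 N at the knob. The robot has let go, the dish, gloss stand and jar lid were not touched, and the job was handed in at about 29 s; no verdict was shown.

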